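# Cradle a guide roller and draw the magnifier boom out to the index

### The job

Lay the upright aluminium guide roller on its side in the two black V saddles of the inspection stand, centred on them, and let go of it. Then squeeze the green lock button on the handle of the magnifier boom, draw the boom out until its red pointer is level with the red index clip on the white scale, and finish while still holding it there with the button squeezed: a spring pulls the boom back if it is let go. Leave the index clip as it is set, and do not disturb the bottle, the film core or the loupe.

Things in the scene. Friction and masses are not known exactly. Their poses are not given: they have to be found in the camera images.
- roller: loose aluminium cylinder, 40 mm diameter, 110 mm long, about 0.22 kg, with two black rubber bands; starts standing upright on the table. Origin: centre of its lower end; z along its axis. The two ends are alike.
- roller_center (a point): middle of the roller, 55 mm along its axis from its origin
- stand: fixed grey-green inspection stand; base plate 12 mm thick, x -158 to +58, y -200 to +200 mm. Origin on the table under the stowed boom handle; turned about the vertical; x away from the robot, y along the boom and the cradled roller. Fixed outer tube of the boom: 34 mm square, axis 95 mm up, at x 0, y -200 to -30 mm. White scale bar along y at x +36 mm, y -50 to +160, top 99 mm up.
- cradle (a point): where the middle of the cradled roller belongs, at the stand's x -100, y +120 mm, 62 mm above the table; the roller then lies along the stand's y in two black V saddles. Saddles: 12 mm thick along y, centred 38 mm either side of this point, sides at 45 degrees, tops 59 mm above the table, 31 mm out each side of the axis; between them only the 12 mm base plate.
- boom (a joint): how far the telescoping boom is drawn out along the stand's +y, 0 (stowed, locked) to 0.14 m. A spring pulls it back with 2.4 N at 0 to 4 N at 0.14 m. The lock must be pressed for it to leave 0.
- boom_grip (a point): middle of the boom's upright black handle, 152 mm above the table; handle 30 mm square, 106 to 172 mm above the table, sides along the stand's x and y. Pinch it from above across the stand's x: one finger on the green button, the other on the face behind it. Moves with the boom.
- lens (a point): middle of the round magnifier (64 mm across, 100 to 108 mm above the table) on the boom's bracket, 100 mm toward the stand's -x from the handle; moves with the boom, and passes 18 mm over the cradled roller
- lock (a joint): green lock button on the handle's -x face (facing the robot): 0 out, grows as pressed toward the stand's +x, to 0.008 m fully in. About 4 N starts it, 10 N holds it fully in; the lock is free when it is pressed over 5 mm. It springs out when released. The pinch is 39 mm wide with the button out, 31 mm with it fully in.
- lock_face (a point): centre of the green button's outer face (24 mm wide, 26 mm high), 24 mm toward the stand's -x from the handle's middle with the button out
- pointer (a point): tip of the boom's thin red pointer, over the scale bar, 36 mm toward the stand's +x from the handle's middle and at the same y; moves with the boom
- index (a joint): where the red index clip stands along the scale: the value that joint boom has when the pointer is level with it (m), between 0.065 and 0.12. Stiff; to be left as it is.
- index_mark (a point): middle of the top of the red index clip (8 mm wide along the scale, 24 mm across, top 104 mm above the table)
- bottle: bystander: brown glass bottle with black cap, 52 mm diameter, 115 mm high, standing; origin at the centre of its underside
- core: bystander: yellow plastic film core, a flat ring 76 mm across, 16 mm high; origin at the centre of its underside
- loupe: bystander: black loupe, 48 mm diameter, 42 mm high; origin at the centre of its underside
Not all that is in view belongs to the job. Leave any pink or yellow look-alike of the roller alone.

How it is judged:
By the outcome, as a careful person would: the job done as asked, in the order asked, and still so for the second after the job is handed in, while the arm keeps its last pose, push and grip.
It also fails if it takes over 64 s, if anything falls off the work surface, if the arm or the gripper's body presses on something with over 40 N, if the wrist force passes 120 N, or if a joint passes its speed limit or range.

### The arm

A 6-joint arm with a two-finger parallel gripper is mounted at the origin on the work surface. World frame = base frame: x ahead of the robot, y to its left, z up, the work surface at z = 0. Lengths are in m, angles in rad, forces in N, time in s.
With the tool pointing down it reaches from about 0.4 to 0.925 m from the base axis. Payload 12.5 kg.
Tool frame: the origin (TCP) lies where the fingers leave the gripper's body, on its centre line; the fingertips stand 78 mm ahead of it and the grasp point (between the pads) lies 59 mm ahead of it; z points along the fingers, y is the line along which they close (so a half turn about z gives the same grasp; the last joint's range is limited). The gripper opens to 95 mm and grips with 3 to 60 N. Pads are 20 mm wide; open, the fingers measure 119 mm over their backs; the gripper's body (75 mm by 180 mm) begins 59 mm behind the grasp point.
Start: joints at [-1.392, 0.491, 1.559, -0, 1.092, -0.106], TCP at [0.176, -0.6, 0.292] pointing down, gripper open.
Joint ranges: [-3.1, 3.1], [-0.84, 2.19], [0.05, 2.79], [-1.13, 4.28], [0.06, 2.93], [-2.69, 2.69]. Speed limits (rad/s): [2.22, 2.22, 2.79, 3.14, 3.14, 3.14].

### API

Orientations are given as a unit quaternion [x, y, z, w].
In Python, from station import manip, vision gives the robot as it stands.
- The arm moves only by the shell command python3 -m inch 'ROWS' [OPENING] [FORCE]. ROWS is JSON, a list of rows, each an object with "dp": the shift along the world's x, y, z normalised to -1 to 1, where 1 is 0.2 m, a list of three; "twist": the turn, a rotation vector about the world's x, y, z normalised to -1 to 1, where 1 is pi rad, a list of three. In form: [{"dp": [dx, dy, dz], "twist": [rx, ry, rz]}, ...]. A call has 1 to 5 rows; each row is the pose to reach, as a shift and turn from the pose commanded when the call began, turning the shorter way round; what a row does not reach only later rows make up. A row lasts 1/8 s, in which the tool goes at most 62.5 mm and 10.7 degrees, less where a joint would pass 70% of its speed; a pose out of reach is approached as far as the arm can. A call with a number of a shift or a turn outside -1 to 1 is refused whole. A call with a gripper value outside its range is refused whole. OPENING is the opening, from -1 (shut) to 1 (fully open), set as the call begins (- or left out, the last holds). The fingers move at their own pace and stop on an object; FORCE is the grip in N (left out, the last holds). Time passes only in rows, so rows that repeat a pose let the fingers close. It gives the time, the measured TCP pose, the force, the opening and the grip force at its end, in the units of the state.
- manip.read_state(): the state, without advancing time (a new reading comes with each control period).
- vision.capture(name): name is "scene" or "top" or "wrist"; returns the picture (480x640x3 uint8, red, green, blue); there is no depth.
- vision.camera_info(name): a dict with "camera_matrix" (3x3 intrinsics, pixels), "R" (3x3) and "t" (3): a world point X has camera coordinates R X + t; the wrist camera has in their place "T_tool_cam" (4x4, takes a point from camera to tool coordinates, whose origin is the TCP and whose axes are the flange's). Camera axes: x right, y down, z forward; pixel columns grow to the right and rows downward; lengths in m; the calibration is good to about 2 mm. A picture is of the moment at which its call begins: read the wrist's pose just before it. camera_info takes no time and is no camera call.
- manip.finish_job(): hands the job in; it is judged then, once.
The state is a dict: "clock": time; "joint_pos": joint angles; "qd": joint speeds; "joint_torque": joint torques, N m; "position": TCP position; "ee_rot": TCP orientation; "contact_force": force on the tool from outside, world axes, zero at the start; "wrist_torque": the same for the moment, N m; "finger_gap": opening from 0.0 (shut) to 1.0 (fully open); "grip_force": force on a finger pad.
Only numpy, scipy, OpenCV 4.12 (cv2) and the standard library are available. Lean on these libraries where they do the work, as an engineer would, in place of code of your own. Each camera call takes 0.05 s, during which the arm holds its last target. There are 200 camera calls.

## Working session

There is one attempt and no reset: what is moved stays moved. The work goes in short steps, Python scripts to look and compute and a shell command to move; the robot and the scene stay as the last step left them, time stands still between calls to the robot, and variables do not carry over. Pictures are saved under pics/ and viewed, at most 10 in all, crops included, and the job is handed in when it is done.

```bash
ls; mkdir -p pics; python3 - <<'E'
from station import manip, vision
import cv2, numpy as np
s=manip.read_state(); print({k:np.round(v,3).tolist() for k,v in s.items()})
for n in("scene","top"):
    cv2.imwrite(f"pics/{n}0.png",cv2.cvtColor(vision.capture(n),cv2.COLOR_RGB2BGR))
    c=vision.camera_info(n);print(n,{k:np.round(v,3).tolist() for k,v in c.items()})
print(vision.camera_info("wrist"))
E
```

```text
pics
{'clock': 0.0, 'joint_pos': [-1.392, 0.492, 1.559, 0.0, 1.092, -0.106], 'qd': [-0.0, 0.0, -0.0, 0.001, 0.001, 0.0], 'joint_torque': [0.001, -61.263, -25.818, 0.069, 0.048, -0.0], 'position': [0.176, -0.6, 0.292], 'ee_rot': [0.99, 0.142, -0.0, -0.001], 'contact_force': [-0.214, 0.729, -0.413], 'wrist_torque': [0.033, -0.033, 0.04], 'grip_force': 0.0, 'finger_gap': 1.002}
scene {'camera_matrix': [[460.18, 0.0, 316.014], [0.0, 460.18, 238.849], [0.0, 0.0, 1.0]], 'R': [[-0.58, 0.815, 0.013], [0.657, 0.477, -0.585], [-0.483, -0.33, -0.811]], 't': [0.303, -0.271, 1.499]}
top {'camera_matrix': [[456.686, 0.0, 327.104], [0.0, 456.686, 245.201], [0.0, 0.0, 1.0]], 'R': [[0.027, -1.0, -0.0], [-0.986, -0.027, -0.166], [0.166, 0.005, -0.986]], 't': [-0.025, 0.531, 0.991]}
{'camera_matrix': array([[358.14876315,   0.        , 314.68946479],
       [  0.        , 358.14876315, 242.60762741],
       [  0.        ,   0.        ,   1.        ]]), 'T_tool_cam': array([[ 2.12010582e-04, -9.55058262e-01, -2.96418068e-01,
         8.55707128e-02],
       [ 9.99999147e-01, -1.79531084e-04,  1.29368985e-03,
        -2.43731242e-04],
       [-1.28876544e-03, -2.96418089e-01,  9.55057410e-01,
        -9.19934946e-02],
       [ 0.00000000e+00,  0.00000000e+00,  0.00000000e+00,
         1.00000000e+00]])}
```

View pics/scene0.png

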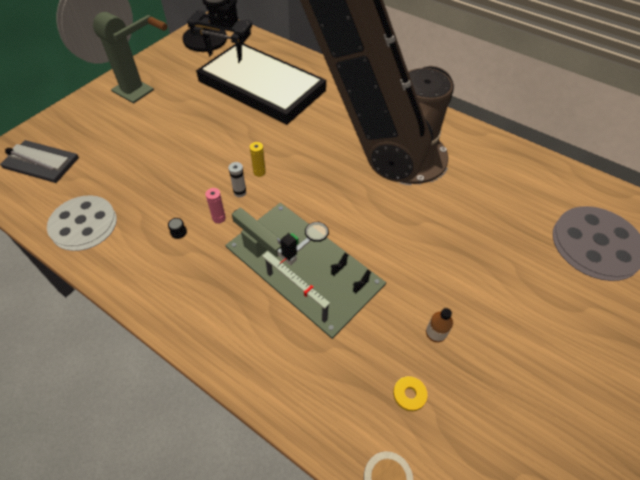

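View pics/top0.png

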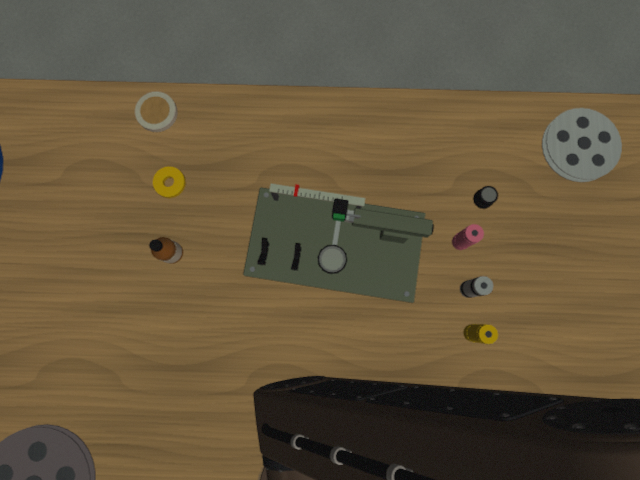

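Scene and top views: the roller candidates are the aluminium one with black bands (scene 237,178; top 483,287), the pink one (scene 216,205; top 468,237) and the yellow one (scene 258,158; top 482,334). I choose the aluminium one. The stand's scale, red clip (top 296,190), handle (340,210) and saddles (263,251 and 296,257) are visible. I'll check this in one close crop.

```bash
python3 - <<'E'
import cv2
i=cv2.imread("pics/top0.png")[170:350,238:508]
cv2.imwrite("pics/crop.png",cv2.resize(i,None,fx=2.96,fy=2.96,interpolation=cv2.INTER_CUBIC))
E
```

```text
(no output)
```

View pics/crop.png

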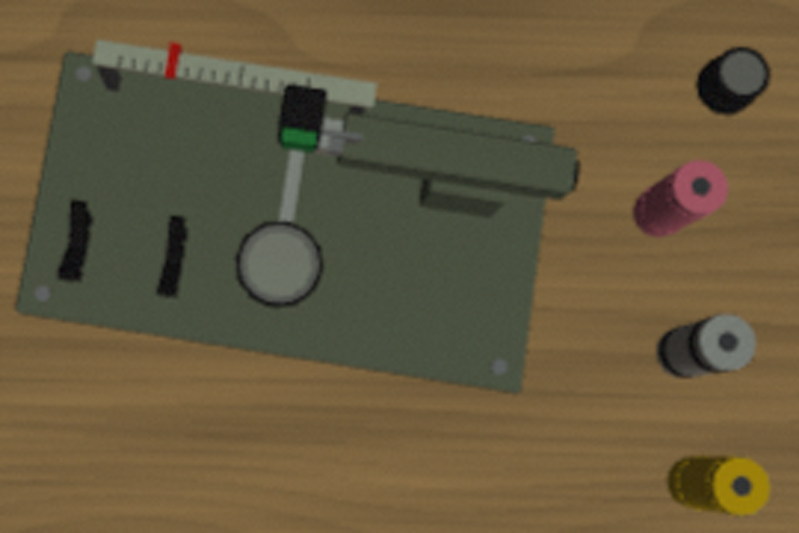

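```bash
cat > h.py <<'E'
import numpy as np, cv2
from station import manip, vision
from scipy.spatial.transform import Rotation as Ro
from scipy.optimize import least_squares
def cam(n, s=None):
    c=vision.camera_info(n); K=np.array(c["camera_matrix"])
    if n!="wrist": return K,np.array(c["R"]),np.array(c["t"])
    T=np.array(c["T_tool_cam"]); Rt=Ro.from_quat(s["ee_rot"]).as_matrix()
    Rwc=Rt@T[:3,:3]; o=Rt@T[:3,3]+s["position"]
    return K,Rwc.T,-Rwc.T@o
def proj(C,X):
    K,R,t=C; p=(np.atleast_2d(X)@R.T+t)@K.T; return p[:,:2]/p[:,2:]
def ray(C,uv,z):
    K,R,t=C; d=R.T@np.linalg.solve(K,[uv[0],uv[1],1]); o=-R.T@t
    return o+d*(z-o[2])/d[2]
def S2W(p,X):
    X=np.atleast_2d(X); c,s=np.cos(p[2]),np.sin(p[2])
    return np.c_[p[0]+c*X[:,0]-s*X[:,1],p[1]+s*X[:,0]+c*X[:,1],X[:,2]]
E
python3 - <<'E'
from h import *
C=cam("top"); f=lambda u:np.array([238,170])+np.array(u)/2.96
P=[((66,53),(58,200,12)),((17,312),(-158,200,12)),((521,391),(-158,-200,12)),((553,126),(58,-200,12)),((279,264),(-100,0,108)),((95,53),(36,160,99)),((376,94),(36,-50,99))]
uv=np.array([f(a) for a,_ in P]); X=np.array([b for _,b in P])/1000
r=least_squares(lambda p:(proj(C,S2W(p,X))-uv).ravel(),[.7,0,0.])
print(r.x,r.fun.reshape(-1,2).round(1).tolist())
p=r.x
q=ray(C,f((174,61)),.104); c,s=np.cos(p[2]),np.sin(p[2]); d=q[:2]-p[:2]
print("clip stand",c*d[0]+s*d[1],-s*d[0]+c*d[1])
print("roller",ray(C,f((727,343)),.110)); print("loupe",ray(C,f((744,72)),.042)); print("pink",ray(C,f((702,186)),.11)); print("yellow",ray(C,f((742,486)),.11))
print("cradle",S2W(p,(-.1,.12,.062)),"grip",S2W(p,(0,0,.152)))
print("bottle",ray(C,(158,245),.115))
s=manip.read_state(); print(Ro.from_quat(s["ee_rot"]).as_matrix().round(3))
E
```

```text
[ 0.59086665 -0.03598563 -0.12734004] [[-0.8, -1.0], [-0.9, 0.6], [0.7, 0.8], [1.0, -0.5], [0.4, -0.2], [-0.2, -0.2], [-0.2, 0.2]]
clip stand 0.037088618720267114 0.10010183175885554
roller [ 0.44343823 -0.33987301  0.11      ]
loupe [ 0.66169238 -0.3825451   0.042     ]
pink [ 0.55595097 -0.32522483  0.11      ]
yellow [ 0.34451358 -0.34734534  0.11      ]
cradle [[0.50691587 0.09574238 0.062     ]] grip [[ 0.59086665 -0.03598563  0.152     ]]
bottle [0.5105379  0.34584482 0.115     ]
[[ 0.96   0.281 -0.   ]
 [ 0.281 -0.96   0.001]
 [ 0.    -0.001 -1.   ]]
```

```bash
cat >> h.py <<'E'
def goal(yaw,a):
    "tool x up-ish, tool z along (stand-like) +y turned by yaw, pointing a rad below horizontal (a=pi/2: down)"
    B=np.array([[0,1,0],[0,0,1],[1,0,0]],float).T  # columns tool x=Z, y=X, z=Y
    B=np.c_[[0,0,1],[1,0,0],[0,1,0]].astype(float)
    return Ro.from_euler('z',yaw)*Ro.from_euler('x',-a)*Ro.from_matrix(B)
def togo(P,R):
    s=manip.read_state(); d=(np.array(P)-s["position"])/.2
    w=(R*Ro.from_quat(s["ee_rot"]).inv()).as_rotvec()/np.pi
    print("t",round(s["clock"],2),"pos",np.round(s["position"],4),"dp",d.round(4),"tw",w.round(4),"q",np.round(s["joint_pos"],2),"F",np.round(s["contact_force"],1),"gap",round(s["finger_gap"],3),"grip",round(s["grip_force"],1))
E
python3 -m inch '[{"dp":[1,0,0],"twist":[0,0,0.41]},{"dp":[1,0,0],"twist":[0,0,0.41]},{"dp":[1,0,0],"twist":[0,0,0.41]},{"dp":[1,0,0],"twist":[0,0,0.41]},{"dp":[1,0,0],"twist":[0,0,0.41]}]' 1 30
python3 - <<'E'
from h import *
togo((.443,-.52,.25),goal(0,np.radians(20)))
E
```

```text
clock: 0.72
position: [0.3772, -0.5992, 0.2913]
ee_rot: [0.817, 0.577, 0.0, -0.001]
contact_force: [0.1, 0.7, -0.3]
finger_gap: 1.0
grip_force: 0.0
t 0.72 pos [ 0.3772 -0.5992  0.2913] dp [ 0.3288  0.3961 -0.2066] tw [ 0.3846 -0.0663  0.0943] q [-1.1   0.61  1.33  0.    1.2  -0.76] F [ 0.1  0.7 -0.3] gap 1.0 grip 0.0
```

```bash
python3 -m inch '[{"dp":[0.33,0.4,0],"twist":[0.385,-0.066,0.094]},{"dp":[0.33,0.4,0],"twist":[0.385,-0.066,0.094]},{"dp":[0.33,0.4,0],"twist":[0.385,-0.066,0.094]},{"dp":[0.33,0.4,0],"twist":[0.385,-0.066,0.094]},{"dp":[0.33,0.4,0],"twist":[0.385,-0.066,0.094]}]' >/dev/null
python3 - <<'E'
from h import *
togo((.443,-.52,.25),goal(0,np.radians(20)))
E
```

```text
t 1.35 pos [ 0.4415 -0.52    0.2922] dp [ 7.400e-03  2.000e-04 -2.111e-01] tw [ 0.0971 -0.0191  0.0253] q [-1.08  0.82  1.11  0.47  2.   -0.95] F [ 0.3 -0.5 -0. ] gap 1.0 grip 0.0
```

```bash
python3 -m inch '[{"dp":[0,0,-0.4],"twist":[0.097,-0.019,0.025]},{"dp":[0,0,-0.63],"twist":[0.097,-0.019,0.025]},{"dp":[0,0,-0.63],"twist":[0.097,-0.019,0.025]},{"dp":[0,0,-0.63],"twist":[0.097,-0.019,0.025]}]' >/dev/null
python3 - <<'E'
from h import *
togo((.443,-.520,.13),goal(0,np.radians(20)))
s=manip.read_state(); im=vision.capture("wrist"); C=cam("wrist",s)
G=[.4434,-.3399]
print(proj(C,[[*G,0],[*G,.11],[*G,.055]]).round(1))
cv2.imwrite("pics/w1.png",cv2.cvtColor(im,cv2.COLOR_RGB2BGR))
E
```

```text
t 1.85 pos [ 0.4421 -0.5204  0.169 ] dp [ 0.0047  0.0021 -0.1952] tw [ 0.0035 -0.0002  0.0009] q [-1.09  1.04  1.11  0.53  2.1  -1.1 ] F [-0.7  0.1  0.5] gap 1.002 grip 0.0
[[314.4 317.6]
 [314.3 228.4]
 [314.3 277.6]]
```

View pics/w1.png

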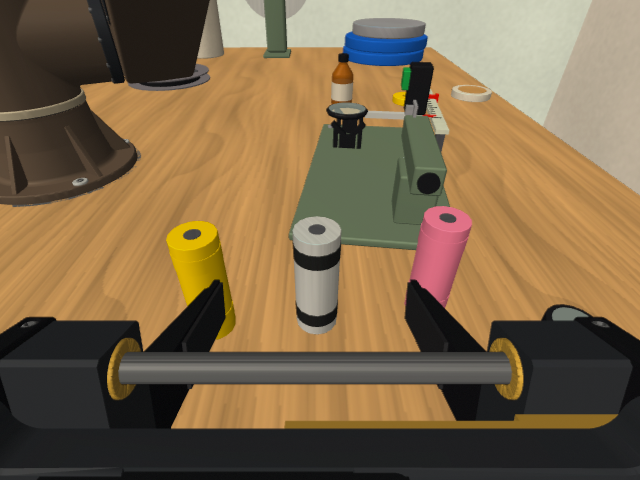

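The wrist view shows the aluminium roller with its black bands at (317,229) top and (317,320) foot, midway between the yellow (195,235) and pink (445,220) look-alikes. It sits between the open fingers.

```bash
python3 -m inch '[{"dp":[0.01,0.05,-0.22],"twist":[0.0035,0,0]},{"dp":[0.01,0.25,-0.3],"twist":[0.0035,0,0]},{"dp":[0.01,0.45,-0.37],"twist":[0.0035,0,0]},{"dp":[0.01,0.63,-0.43],"twist":[0.0035,0,0]},{"dp":[0.01,0.63,-0.43],"twist":[0.0035,0,0]}]' >/dev/null
python3 - <<'E'
from h import *
togo((.4445,-.395,.082),goal(0,np.radians(20)))
E
python3 -m inch '[{"dp":[0,0,0],"twist":[0,0,0]},{"dp":[0,0,0],"twist":[0,0,0]},{"dp":[0,0,0],"twist":[0,0,0]},{"dp":[0,0,0],"twist":[0,0,0]},{"dp":[0,0,0],"twist":[0,0,0]}]' -1 25
python3 -m inch '[{"dp":[0,0,0],"twist":[0,0,0]},{"dp":[0,0,0],"twist":[0,0,0]}]' -1 25
python3 - <<'E'
from h import *
togo((.4445,-.395,.082),goal(0,np.radians(20)))
E
```

```text
t 2.52 pos [ 0.4446 -0.393   0.0843] dp [-0.0007 -0.01   -0.0115] tw [0.0002 0.0002 0.0002] q [-1.    1.03  1.44  0.54  1.8  -1.22] F [-0.2  0.2  1.1] gap 1.003 grip 0.0
clock: 3.15
position: [0.4436, -0.3939, 0.0801]
ee_rot: [0.579, 0.577, 0.407, -0.407]
contact_force: [-0.1, -0.4, 0.1]
finger_gap: 0.536
grip_force: 0.0
clock: 3.4
position: [0.4436, -0.3938, 0.0801]
ee_rot: [0.579, 0.577, 0.407, -0.407]
contact_force: [0.1, 0.5, -1.0]
finger_gap: 0.413
grip_force: 25.0
t 3.4 pos [ 0.4436 -0.3938  0.0801] dp [ 0.0043 -0.0059  0.0094] tw [-0.0016 -0.0006  0.0008] q [-1.01  1.04  1.44  0.54  1.8  -1.22] F [ 0.1  0.5 -1. ] gap 0.413 grip 25.0
```

```bash
python3 -m inch '[{"dp":[0,0,0.1],"twist":[0,0,0]},{"dp":[0,0,0.4],"twist":[0,0,0]},{"dp":[0,0,0.8],"twist":[0,0,0]},{"dp":[0,0,1],"twist":[0,0,0]},{"dp":[0,0,1],"twist":[-0.02,0,0]}]' - 40
cat >> h.py <<'E'
STAND=[0.5909,-0.0360,-0.1273]
def place(dz,da=0,off=.005):
    R=goal(STAND[2],np.radians(110+da)); G=S2W(STAND,(-.1,.12+off,.062+dz))[0]
    togo(G-.059*R.as_matrix()[:,2],R)
E
python3 - <<'E'
from h import *
place(.13)
E
```

```text
clock: 4.03
position: [0.4436, -0.3939, 0.2853]
ee_rot: [0.592, 0.592, 0.388, -0.385]
contact_force: [-0.2, -0.3, -3.0]
finger_gap: 0.412
grip_force: 40.0
t 4.03 pos [ 0.4436 -0.3939  0.2853] dp [ 0.3327  2.5732 -0.1893] tw [-0.4786  0.0316 -0.0325] q [-1.    0.75  1.4   0.58  2.01 -1.05] F [-0.2 -0.3 -3. ] gap 0.412 grip 40.0
```

```bash
python3 -m inch '[{"dp":[0.05,0.1,0.3],"twist":[-0.479,0.032,-0.033]},{"dp":[0.1,0.3,0.3],"twist":[-0.479,0.032,-0.033]},{"dp":[0.2,0.5,0.3],"twist":[-0.479,0.032,-0.033]},{"dp":[0.3,0.7,0.3],"twist":[-0.479,0.032,-0.033]},{"dp":[0.3,0.9,0.3],"twist":[-0.479,0.032,-0.033]}]' >/dev/null
python3 - <<'E'
from h import *
place(.15)
E
```

```text
t 4.65 pos [ 0.5038 -0.2122  0.3417] dp [ 0.0316  1.6645 -0.3713] tw [-0.1818  0.0127 -0.0109] q [-0.59  0.36  1.65  0.19  1.26 -0.57] F [ 0.2  0.5 -2.7] gap 0.411 grip 40.0
```

```bash
python3 -m inch '[{"dp":[0,0.2,0],"twist":[-0.182,0.013,-0.011]},{"dp":[0,0.4,0],"twist":[-0.182,0.013,-0.011]},{"dp":[0,0.6,0],"twist":[-0.182,0.013,-0.011]},{"dp":[0.02,0.8,0],"twist":[-0.182,0.013,-0.011]},{"dp":[0.02,1,0],"twist":[-0.182,0.013,-0.011]}]' >/dev/null
python3 - <<'E'
from h import *
place(.10)
E
```

```text
t 5.28 pos [ 0.5068 -0.0119  0.3412] dp [ 0.0166  0.6629 -0.619 ] tw [-0.0017 -0.0007  0.0007] q [-0.03  0.3   1.77 -0.38  1.14  0.27] F [ 0.3  0.5 -1.5] gap 0.413 grip 40.0
```

```bash
python3 -m inch '[{"dp":[0.017,0.3,0],"twist":[-0.002,0,0]},{"dp":[0.017,0.6,-0.1],"twist":[-0.002,0,0]},{"dp":[0.017,0.66,-0.35],"twist":[-0.002,0,0]},{"dp":[0.017,0.663,-0.62],"twist":[-0.002,0,0]},{"dp":[0.017,0.663,-0.62],"twist":[-0.002,0,0]}]' >/dev/null
python3 - <<'E'
from h import *
place(.10); s=manip.read_state()
ims={n:vision.capture(n) for n in("scene","top","wrist")}
out=[]
for n,(x,y,w,h) in {"scene":(270,170,140,110),"top":(220,180,140,110)}.items():
    out.append(cv2.resize(ims[n][y:y+h,x:x+w],None,fx=2.8,fy=2.8,interpolation=cv2.INTER_CUBIC))
C=cam("wrist",s)
X=S2W(STAND,np.array([(-131,158,59),(-69,158,59),(-131,82,59),(-69,82,59),(-131,164,59),(-69,164,59),(-100,175,162),(-100,65,162)])/1000)
print(proj(C,X).round(1))
w=ims["wrist"]; out2=cv2.resize(w,(392,294)); 
a=np.hstack(out); b=np.zeros((294,a.shape[1],3),np.uint8); b[:,:392]=out2
cv2.imwrite("pics/m1.png",cv2.cvtColor(np.vstack([a,b])[:600],cv2.COLOR_RGB2BGR)); cv2.imwrite("pics/w2.png",cv2.cvtColor(w,cv2.COLOR_RGB2BGR))
E
```

```text
t 5.9 pos [0.5096 0.1187 0.2146] dp [0.0027 0.0101 0.014 ] tw [ 0.0007 -0.0028  0.0008] q [ 0.22  0.5   1.84 -0.4   0.98  0.6 ] F [-0.5 -0.5 -2.1] gap 0.412 grip 40.0
[[266.5 159.6]
 [363.9 159.8]
 [274.8 252.3]
 [355.8 252.6]
 [265.6 150.7]
 [364.7 150.8]
 [313.3 233.3]
 [314.2 390.5]]
```

View pics/w2.png

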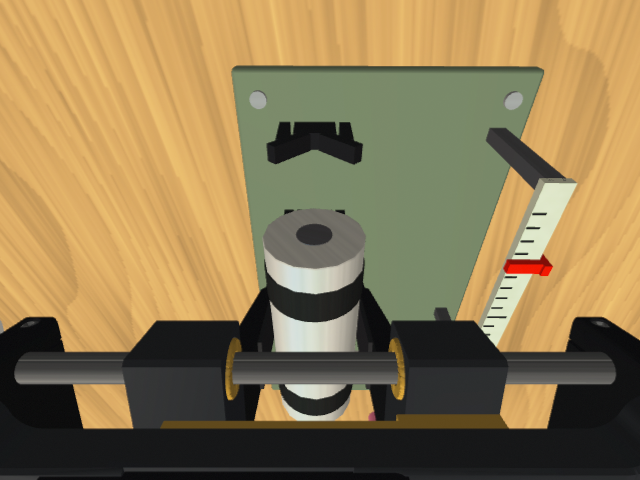

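The roller hangs level, its end face at (314,235). The near saddle tips are at about (268,155) and (361,155), the stand's corners at (233,68) and (543,68), and the clip at (528,267). Zooming in to refine the stand pose.

```bash
python3 - <<'E'
import cv2
i=cv2.imread("pics/w2.png")
a=cv2.resize(i[110:260,230:380],(600,600),interpolation=cv2.INTER_CUBIC)
cv2.imwrite("pics/c2.png",a)
E
```

```text
(no output)
```

View pics/c2.png

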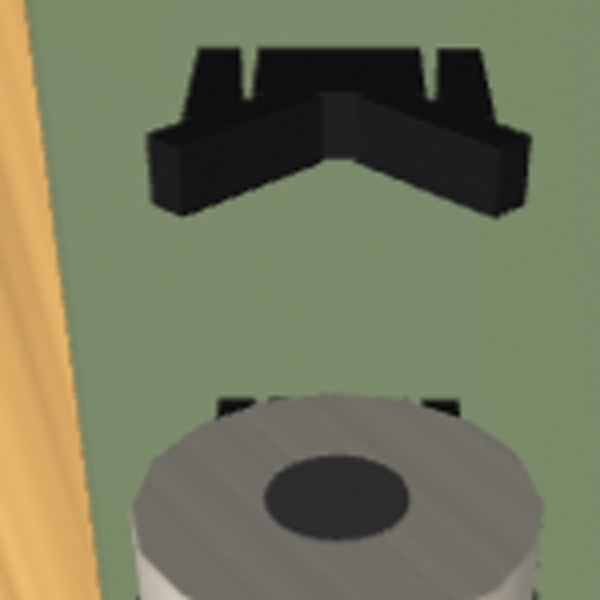

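```bash
cat > /tmp/a.py <<'E'
from h import *
# pose of wrist at capture (arm has not moved since)
s=manip.read_state(); C=cam("wrist",s)
P=[((233,67),(-158,200,12)),((543,67),(58,200,12)),((558.5,180.5),(36,160,99))]
uv=np.array([a for a,_ in P]); X=np.array([b for _,b in P])/1000
print(proj(C,S2W(STAND,X)).round(1).tolist())
r=least_squares(lambda p:(proj(C,S2W(p,X))-uv).ravel(),STAND)
print(r.x,r.fun.round(1))
p=r.x
print(proj(C,S2W(p,np.array([(-131,164,59),(-131,152,59),(-100,175,162)])/1000)).round(1))
q=ray(C,(528,267),.104)
for p in(STAND,r.x):
    c,s_=np.cos(p[2]),np.sin(p[2]); d=q[:2]-p[:2]; print("clip",c*d[0]+s_*d[1],-s_*d[0]+c*d[1])
E
python3 /tmp/a.py
```

```text
[[224.5, 71.3], [542.5, 70.3], [554.7, 184.2]]
[ 0.59257044 -0.03453788 -0.13202891] [-5.4  0.4  3.9  1.1  1.3  1.2]
[[264.3 145.8]
 [265.8 163.4]
 [312.7 223.3]]
clip 0.03913477124119165 0.10349401854561903
clip 0.03718150600745295 0.1020086242300606
```

```bash
cat > /tmp/b.py <<'E'
from h import *
s=manip.read_state(); C=cam("wrist",s)
e=ray(C,(314.5,234.3),.159); a=ray(C,(315,147),.059); b=ray(C,(315,163.8),.059)
R=Ro.from_quat(s["ee_rot"]).as_matrix(); G=s["position"]+.059*R[:,2]; n=np.array([-np.sin(STAND[2]),np.cos(STAND[2]),0])
print(G,e,a,b,"tool y",R[:,1],"tilt",R[:,2])
print("saddle width",(a-b)@n,"move needed along y", (a+b)@n/2+.017-e@n, "end-G",(e-G)@n)
m=ray(C,(314.9,155.5),.059); x=np.array([np.cos(STAND[2]),np.sin(STAND[2]),0]); print("x err",(m-G)@x,(m-e)@x)
E
python3 /tmp/b.py
```

```text
[0.50908295 0.09859975 0.16324053] [0.51621731 0.14465104 0.159     ] [0.51601999 0.14033563 0.059     ] [0.51454148 0.12896354 0.059     ] tool y [ 9.91558676e-01 -1.29658750e-01  2.71676065e-05] tilt [-0.04436115 -0.33944649 -0.93957872]
saddle width 0.011467777780632859 move needed along y 0.006960569347173123 end-G 0.046584410091833325
x err 0.0015065584725676583 0.0002764409965533348
```

```bash
python3 -m inch '[{"dp":[0.004,0.019,-0.1],"twist":[0,0,0]},{"dp":[0.004,0.019,-0.25],"twist":[0,0,0]},{"dp":[0.004,0.019,-0.4],"twist":[0,0,0]},{"dp":[0.004,0.019,-0.47],"twist":[0,0,0]},{"dp":[0.004,0.019,-0.48],"twist":[0,0,0]}]'
python3 -m inch '[{"dp":[0,0,-0.005],"twist":[0,0,0]},{"dp":[0,0,-0.01],"twist":[0,0,0]},{"dp":[0,0,-0.01],"twist":[0,0,0]}]'
python3 - <<'E'
from h import *
s=manip.read_state(); R=Ro.from_quat(s["ee_rot"]).as_matrix(); print(s["position"]+.059*R[:,2],s["contact_force"],s["wrist_torque"])
E
```

```text
clock: 6.68
position: [0.5123, 0.1225, 0.1211]
ee_rot: [0.74, 0.65, -0.131, 0.114]
contact_force: [-0.0, -0.9, -1.6]
finger_gap: 0.416
grip_force: 40.0
clock: 7.05
position: [0.512, 0.1226, 0.1188]
ee_rot: [0.74, 0.65, -0.131, 0.114]
contact_force: [-1.0, -0.0, -1.7]
finger_gap: 0.417
grip_force: 40.0
[0.50923803 0.10254815 0.06332752] [-1.0371011  -0.00772356 -1.67614906] [ 0.34068149 -0.1670983   0.04069721]
```

```bash
python3 -m inch '[{"dp":[0,0,-0.005],"twist":[0,0,0]},{"dp":[0,0,-0.005],"twist":[0,0,0]},{"dp":[0,0,-0.005],"twist":[0,0,0]}]'
python3 -m inch '[{"dp":[0,0,-0.004],"twist":[0,0,0]},{"dp":[0,0,-0.004],"twist":[0,0,0]},{"dp":[0,0,-0.004],"twist":[0,0,0]}]'
```

```text
clock: 7.42
position: [0.5118, 0.1226, 0.1172]
ee_rot: [0.74, 0.65, -0.132, 0.114]
contact_force: [-0.6, -0.4, -2.1]
finger_gap: 0.415
grip_force: 40.0
clock: 7.8
position: [0.5118, 0.1226, 0.1164]
ee_rot: [0.74, 0.65, -0.132, 0.114]
contact_force: [0.7, -0.3, -1.9]
finger_gap: 0.413
grip_force: 40.0
```

```bash
for i in 1 2 3; do python3 -m inch '[{"dp":[0,0,-0.004],"twist":[0,0,0]},{"dp":[0,0,-0.004],"twist":[0,0,0]}]' | egrep 'pos|force'; done
```

```text
position: [0.5118, 0.1226, 0.1158]
contact_force: [-0.8, -1.0, 1.1]
grip_force: 40.0
position: [0.5118, 0.1226, 0.1156]
contact_force: [-3.1, 1.3, 10.0]
grip_force: 40.0
position: [0.5118, 0.1226, 0.1156]
contact_force: [-6.3, 1.9, 18.4]
grip_force: 40.0
```

```bash
python3 -m inch '[{"dp":[0,0,0.007],"twist":[0,0,0]},{"dp":[0,0,0.007],"twist":[0,0,0]}]' | egrep 'pos|force'
python3 -m inch '[{"dp":[0,0,0],"twist":[0,0,0]},{"dp":[0,0,0],"twist":[0,0,0]},{"dp":[0,0,0],"twist":[0,0,0]},{"dp":[0,0,0],"twist":[0,0,0]},{"dp":[0,0,0],"twist":[0,0,0]}]' 0.6 | egrep 'pos|force|gap'
python3 -m inch '[{"dp":[0,0.05,0.1],"twist":[0,0,0]},{"dp":[0,0.12,0.3],"twist":[0,0,0]},{"dp":[0,0.2,0.5],"twist":[0,0,0]},{"dp":[0,0.2,0.5],"twist":[0,0,0]},{"dp":[0,0.2,0.5],"twist":[0,0,0]}]' 0.6 | egrep 'pos|force|gap'
python3 - <<'E'
from h import *
s=manip.read_state(); w=vision.capture("wrist"); t=vision.capture("top")
cv2.imwrite("pics/w3.png",cv2.cvtColor(w,cv2.COLOR_RGB2BGR))
C=cam("wrist",s)
S=[.5926,-.0345,-.132]
for p in(STAND,S): print(proj(C,S2W(p,np.array([(-100,175,62),(-100,65,62),(-100,175,82),(-100,65,82)])/1000)).round(1).tolist())
togo([0,0,0],goal(0,0))
E
```

```text
position: [0.5118, 0.1226, 0.1157]
contact_force: [-2.8, 2.4, 6.8]
grip_force: 40.0
position: [0.5118, 0.1226, 0.1154]
contact_force: [0.4, 0.6, 0.9]
finger_gap: 0.79
grip_force: 0.0
position: [0.5115, 0.1624, 0.2149]
contact_force: [-0.1, 0.2, -0.4]
finger_gap: 0.801
grip_force: 0.0
[[319.4, 198.5], [318.6, 309.4], [319.7, 214.6], [318.8, 327.8]]
[[322.9, 195.7], [320.7, 307.6], [323.4, 211.7], [321.0, 326.1]]
t 10.15 pos [0.5115 0.1621 0.2144] dp [-2.5575 -0.8106 -1.0719] tw [ 0.6107 -0.0406  0.0263] q [ 0.3   0.52  1.79 -0.37  1.02  0.65] F [-0.2  0.2 -0.9] gap 0.799 grip 0.0
```

View pics/w3.png

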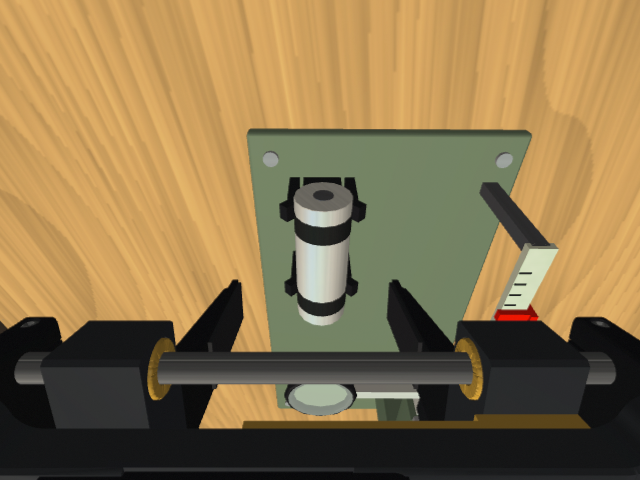

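The roller rests in both saddles, its ends at (323,195) and (320,322), evenly overhanging and matching the predicted cradle. Now for the boom handle.

```bash
python3 - <<'E'
from h import *
togo([.592,-.035,.32],goal(-.13,np.pi/2))
E
python3 -m inch '[{"dp":[0,0,0.25],"twist":[0.055,-0.007,0]},{"dp":[0.1,0,0.53],"twist":[0.11,-0.014,0]},{"dp":[0.2,-0.3,0.53],"twist":[0.11,-0.014,0]},{"dp":[0.3,-0.6,0.53],"twist":[0.11,-0.014,0]},{"dp":[0.4,-0.9,0.53],"twist":[0.11,-0.014,0]}]' 0.5 | egrep 'pos|force|gap'
python3 - <<'E'
from h import *
togo([.592,-.035,.30],goal(-.13,np.pi/2))
E
```

```text
t 10.15 pos [0.5115 0.1621 0.2144] dp [ 0.4025 -0.9856  0.5281] tw [ 0.1106 -0.0159 -0.0004] q [ 0.3   0.52  1.79 -0.37  1.02  0.65] F [-0.2  0.2 -0.9] gap 0.799 grip 0.0
position: [0.5913, -0.0177, 0.3205]
contact_force: [0.8, 0.2, -0.4]
finger_gap: 0.75
grip_force: 0.0
t 10.78 pos [ 0.5913 -0.0177  0.3205] dp [ 0.0033 -0.0867 -0.1023] tw [ 0.0004 -0.0017 -0.0004] q [-0.14  0.42  1.61 -0.    1.12 -0.01] F [ 0.8  0.2 -0.4] gap 0.75 grip 0.0
```

```bash
python3 -m inch '[{"dp":[0,-0.087,0],"twist":[0,-0.0017,0]},{"dp":[0,-0.087,0],"twist":[0,-0.0017,0]},{"dp":[0,-0.087,0],"twist":[0,-0.0017,0]}]' | egrep 'pos'
cat >> h.py <<'E'
def blobs(im,col):
    h=cv2.cvtColor(im,cv2.COLOR_RGB2HSV)
    m=cv2.inRange(h,(50,100,40),(75,255,255)) if col=="g" else cv2.inRange(h,(0,190,90),(4,255,255))|cv2.inRange(h,(176,190,90),(180,255,255))
    n,_,st,ce=cv2.connectedComponentsWithStats(m)
    return [(st[i].tolist(),ce[i].round(1).tolist()) for i in range(1,n) if st[i][4]>4]
E
python3 - <<'E'
from h import *
s=manip.read_state(); w=vision.capture("wrist"); C=cam("wrist",s)
cv2.imwrite("pics/w4.png",cv2.cvtColor(w,cv2.COLOR_RGB2BGR))
t=vision.capture("top"); sc=vision.capture("scene")
for n,i in(("w",w),("t",t),("s",sc)): print(n,"g",blobs(i,"g"),"r",blobs(i,"r"))
for p in (STAND,[.5926,-.0345,-.132]):
  X=np.array([(-15,15,172),(15,15,172),(-15,-15,172),(15,-15,172),(36,0,104),(36,102,104)])/1000
  print(proj(C,S2W(p,X)).round(1).tolist(),"scene clip",proj(cam("scene"),S2W(p,X[4:])).round(1).tolist(),"top",proj(cam("top"),S2W(p,X[4:])).round(1).tolist())
E
```

```text
position: [0.5908, -0.0315, 0.3212]
w g [([283, 233, 14, 38, 452], [289.6, 251.8])] r [([346, 109, 32, 11, 321], [361.5, 114.5]), ([335, 232, 17, 3, 42], [342.3, 233.2])]
t g [] r []
s g [([0, 0, 110, 134, 8045], [34.6, 60.8]), ([130, 0, 35, 21, 507], [146.7, 8.2]), ([129, 25, 39, 28, 537], [144.9, 37.5]), ([291, 234, 7, 9, 27], [294.6, 237.1])] r [([305, 286, 7, 9, 16], [307.6, 289.9])]
[[292.3, 241.4], [334.9, 241.4], [293.1, 280.7], [334.2, 280.7], [353.8, 235.0], [357.9, 114.5]] scene clip [[278.5, 263.5], [308.9, 288.4]] top [[342.2, 197.9], [295.8, 190.9]]
[[294.5, 239.0], [337.2, 239.2], [295.0, 278.4], [336.2, 278.6], [355.5, 233.3], [360.4, 112.5]] scene clip [[278.5, 264.2], [308.8, 289.3]] top [[341.6, 197.2], [295.3, 190.0]]
```

View pics/w4.png

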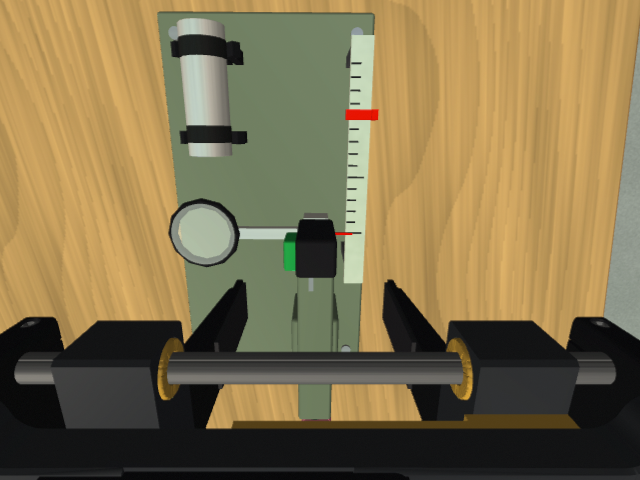

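The handle's black top is at (316,258), the green button at (290,252), the pointer tip at (352,233) and the clip at (361,114.5). That puts the index near 0.100 m. Descending onto the handle.

```bash
python3 -m inch '[{"dp":[0.008,-0.015,-0.15],"twist":[0,0,0]},{"dp":[0.008,-0.015,-0.3],"twist":[0,0,0]},{"dp":[0.008,-0.015,-0.45],"twist":[0,0,0]},{"dp":[0.008,-0.015,-0.55],"twist":[0,0,0]},{"dp":[0.008,-0.015,-0.55],"twist":[0,0,0]}]' | egrep 'pos|force'
python3 -m inch '[{"dp":[0,0,0],"twist":[0,0,0]},{"dp":[0,0,0],"twist":[0,0,0]},{"dp":[0,0,0],"twist":[0,0,0]},{"dp":[0,0,0],"twist":[0,0,0]},{"dp":[0,0,0],"twist":[0,0,0]}]' -1 35 | egrep 'pos|force|gap'
python3 -m inch '[{"dp":[0,0,0],"twist":[0,0,0]},{"dp":[0,0,0],"twist":[0,0,0]}]' | egrep 'pos|force|gap'
```

```text
position: [0.5923, -0.0348, 0.2104]
contact_force: [-0.5, -0.9, 0.4]
grip_force: 0.0
position: [0.5913, -0.0355, 0.2118]
contact_force: [-10.0, 1.1, 6.0]
finger_gap: 0.314
grip_force: 35.0
position: [0.5913, -0.0355, 0.2118]
contact_force: [-10.5, 1.2, 7.0]
finger_gap: 0.32
grip_force: 35.0
```

```bash
python3 -m inch '[{"dp":[0.002,0.05,-0.005],"twist":[0,0,0]},{"dp":[0.015,0.15,-0.005],"twist":[0,0,0]},{"dp":[0.028,0.25,-0.005],"twist":[0,0,0]},{"dp":[0.041,0.35,-0.005],"twist":[0,0,0]},{"dp":[0.053,0.44,-0.005],"twist":[0,0,0]}]' | egrep 'pos|force|gap'
python3 -m inch '[{"dp":[0,0,0],"twist":[0,0,0]},{"dp":[0,0,0],"twist":[0,0,0]}]' | egrep 'pos|force|gap'
python3 - <<'E'
from h import *
s=manip.read_state(); w=vision.capture("wrist"); C=cam("wrist",s)
cv2.imwrite("pics/w5.png",cv2.cvtColor(w,cv2.COLOR_RGB2BGR))
t=vision.capture("top"); sc=vision.capture("scene")
for n,i in(("w",w),("t",t),("s",sc)): print(n,"r",blobs(i,"r"))
a=cv2.resize(t[170:270,230:380],(600,400),interpolation=cv2.INTER_CUBIC); cv2.imwrite("pics/t5.png",cv2.cvtColor(a,cv2.COLOR_RGB2BGR))
S=[.5926,-.0345,-.132]; print(proj(C,S2W(S,np.array([(36,90,104),(36,100,104)])/1000)))
E
```

```text
position: [0.6028, 0.0526, 0.2118]
contact_force: [-5.3, -3.8, 12.5]
finger_gap: 0.313
grip_force: 35.0
position: [0.6028, 0.0523, 0.2117]
contact_force: [-6.6, -2.2, 13.0]
finger_gap: 0.315
grip_force: 35.0
w r [([355, 243, 45, 22, 675], [377.9, 256.1]), ([343, 274, 26, 5, 105], [354.4, 276.2])]
t r []
s r [([304, 286, 8, 9, 17], [307.4, 290.0])]
[[374.59186445 274.48720481]
 [375.50116361 258.83759788]]
```

```bash
python3 - <<'E'
import cv2
i=cv2.imread("pics/w5.png")[220:300,320:420]
cv2.imwrite("pics/c5.png",cv2.resize(i,None,fx=7,fy=7,interpolation=cv2.INTER_CUBIC))
E
```

```text
(no output)
```

View pics/c5.png

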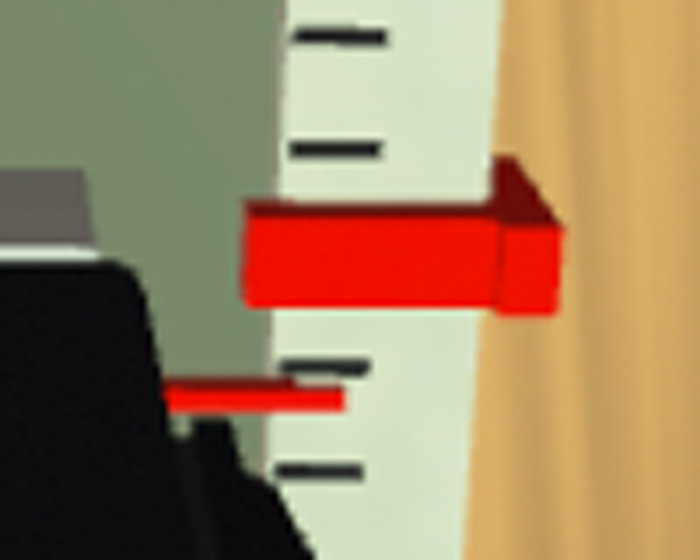

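In the close-up, the clip's top face is centred at v≈257.4 and the pointer at v≈277.1. With the pointer about 3–4 mm above the clip (parallax), there are about 10.7 mm still to go.

```bash
python3 -m inch '[{"dp":[0.003,0.025,0.004],"twist":[0,0,0]},{"dp":[0.006,0.053,0.004],"twist":[0,0,0]},{"dp":[0.006,0.053,0.004],"twist":[0,0,0]},{"dp":[0.006,0.053,0.004],"twist":[0,0,0]}]' | egrep 'pos|force|gap'
python3 - <<'E'
from h import *
s=manip.read_state(); w=vision.capture("wrist"); C=cam("wrist",s)
print(np.hypot(s["position"][0]-.5913,s["position"][1]+.0355))
hsv=cv2.cvtColor(w,cv2.COLOR_RGB2HSV)
m=((hsv[...,0]<4)|(hsv[...,0]>176))&(hsv[...,1]>180)&(hsv[...,2]>60)
ys,xs=np.where(m[220:310,320:420]); print(xs.min()+320,xs.max()+320,ys.min()+220,ys.max()+220)
for u in range(345,398,4): print(u,"".join(f"{v:4d}" for v in w[238:275,u,0]*m[238:275,u]))
i=w[220:300,320:420]
cv2.imwrite("pics/c6.png",cv2.cvtColor(cv2.resize(i,None,fx=7,fy=7,interpolation=cv2.INTER_CUBIC),cv2.COLOR_RGB2BGR))
E
```

```text
position: [0.6042, 0.0628, 0.2118]
contact_force: [-4.8, -3.3, 7.2]
finger_gap: 0.314
grip_force: 35.0
0.09916025606632127
343 398 259 281
345    0   0   0   0   0   0   0   0   0   0   0   0   0   0   0   0   0   0   0   0   0   0   0   0   0   0   0   0   0   0   0   0   0   0   0   0   0
349    0   0   0   0   0   0   0   0   0   0   0   0   0   0   0   0   0   0   0   0   0   0   0   0   0   0   0   0   0   0   0   0   0   0   0   0   0
353    0   0   0   0   0   0   0   0   0   0   0   0   0   0   0   0   0   0   0   0   0   0   0   0   0   0   0   0   0   0   0   0   0   0   0   0 109
357    0   0   0   0   0   0   0   0   0   0   0   0   0   0   0   0   0   0   0   0   0   0   0   0   0   0   0   0 107 106 234 239 239 239 239 239 239
361    0   0   0   0   0   0   0   0   0   0   0   0   0   0   0   0   0   0   0   0   0   0   0   0   0   0   0   0 110 107 234 239 239 239 239 239 239
365    0   0   0   0   0   0   0   0   0   0   0   0   0   0   0   0   0   0   0   0   0   0   0   0   0   0   0   0 110 107 210 237 239 239 239 239 239
369    0   0   0   0   0   0   0   0   0   
[... 480 characters left out ...]
   0   0   0   0   0   0   0   0   0   0   0   0   0 110 107 209 238 239 239 239 239 239
385    0   0   0   0   0   0   0   0   0   0   0   0   0   0   0   0   0   0   0   0   0   0   0   0   0   0   0   0 110 107 209 237 239 239 239 239 239
389    0   0   0   0   0   0   0   0   0   0   0   0   0   0   0   0   0   0   0   0   0   0   0   0   0   0   0 108 107 107 209 237 239 230 229 229 229
393    0   0   0   0   0   0   0   0   0   0   0   0   0   0   0   0   0   0   0   0   0   0   0   0 106 107 106 107 107 107 107 176 236 240 240 240 240
397    0   0   0   0   0   0   0   0   0   0   0   0   0   0   0   0   0   0   0   0   0   0   0   0   0   0   0   0   0   0 107 175 236 240 240 240 240
```

View pics/c6.png

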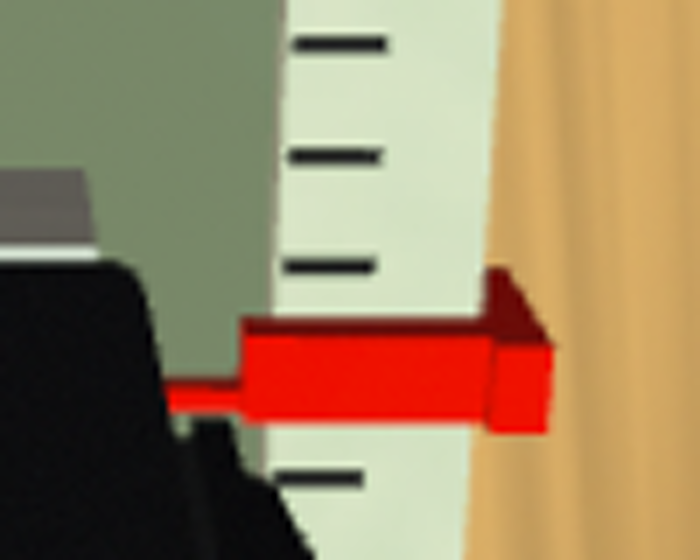

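The pointer shows at v≈277 left of the clip and dips behind it, so it lies slightly lower than the clip's top (v≈274). It is still about 2.2 mm short.

```bash
python3 -m inch '[{"dp":[0.0015,0.011,0],"twist":[0,0,0]},{"dp":[0.0015,0.011,0],"twist":[0,0,0]},{"dp":[0.0015,0.011,0],"twist":[0,0,0]},{"dp":[0.0015,0.011,0],"twist":[0,0,0]}]' | egrep 'pos|force|gap'
python3 - <<'E'
from h import *
s=manip.read_state(); w=vision.capture("wrist"); C=cam("wrist",s)
print(np.hypot(s["position"][0]-.5913,s["position"][1]+.0355))
for u in (346,350,362,374): print(u,w[262:288,u,0].tolist())
# expected level offset (px) for pointer h mm below clip top at same stand y
S=[.5926,-.0345,-.132]; y=.1012
print(proj(C,S2W(S,[(.036,y,.104),(.036,y,.1025),(.036,y,.101),(.036,y+.001,.104)])).round(2).tolist())
E
```

```text
position: [0.6045, 0.065, 0.2118]
contact_force: [-4.5, -4.0, 7.2]
finger_gap: 0.315
grip_force: 35.0
0.10132504681568942
346 [120, 120, 120, 120, 120, 120, 120, 120, 120, 120, 120, 118, 108, 174, 236, 239, 223, 136, 120, 120, 58, 22, 17, 18, 17, 17]
350 [120, 120, 119, 120, 120, 120, 120, 120, 119, 120, 120, 118, 108, 175, 236, 239, 222, 99, 22, 11, 10, 10, 12, 10, 10, 9]
362 [117, 207, 214, 215, 214, 215, 168, 114, 107, 175, 236, 239, 239, 239, 239, 239, 239, 239, 239, 239, 239, 235, 216, 213, 211, 212]
374 [207, 214, 215, 214, 213, 212, 167, 114, 107, 174, 236, 239, 239, 239, 239, 239, 239, 239, 239, 239, 239, 234, 214, 210, 211, 213]
[[374.43, 276.92], [374.03, 275.95], [373.64, 275.0], [374.52, 275.38]]
```

```bash
python3 -c "
from station import manip
s=manip.read_state();print(s['clock'],s['finger_gap'],s['grip_force']);print(manip.finish_job())"
```

```text
14.925 0.31370061063767596 35.006813406944275
the job is handed in; nothing more can be done
None
```

I laid the roller in the two saddles and let go of it. I then drew the boom out about 101 mm to the index clip and handed the job in at 14.9 s, still holding it with the lock button squeezed. By the wrist camera the pointer is level with the clip to within about 1 mm; I did not re-photograph the roller at the end, after the lens had passed over it.

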